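Isolate the feeder block, find the loose terminal bolt and hold its cap open

ROBOT

A 6-joint arm with a two-finger parallel gripper is mounted at the origin on a cart in front of the work surface, level with it; the furniture and walls round the work are solid. World frame = base frame: x ahead of the robot, y to its left, z up, the work surface at z = 0. Lengths are in m, angles in rad, forces in N, time in s.
With the tool pointing down it reaches from about 0.375 to 0.825 m from the base axis. Payload 5.5 kg.
Tool frame: the origin (TCP) lies at the very end of the fingers, on their centre line; the grasp point (between the pads) lies 19 mm behind it (arm.grip_point_offset is the distance from the TCP to the grasp point, in m); z points along the fingers, y is the direction in which the jaws open and shut (so a half turn about z gives the same grasp; the last joint's range is limited). The gripper opens to 85 mm and grips with 20 to 120 N. Pads are 22 mm wide; open, the fingers measure 114 mm over their backs; the gripper's body (76 mm by 85 mm) begins 54 mm behind the grasp point. The pads swing forward as they close: fully open they stand 13 mm farther back than shut.
Start: joints at [1.123, 0.314, -0.047, 1.21, 0, 1.571], TCP at [0.26, 0.541, 0.208] pointing down, gripper open.
Joint ranges: [-2.67, 2.67], [-0.69, 1.73], [-1.03, 1.25], [-2.08, 2.16], [-1.42, 1.45], [-3.14, 3.14]. Speed limits (rad/s): [2.39, 2.39, 3.01, 3.14, 3.14, 3.14].

INTERFACE

Orientations are given as [roll, pitch, yaw] about the fixed x, y, z axes, in that order (R = Rz(yaw) Ry(pitch) Rx(roll)).
In Python, from rig import arm gives the robot as it stands.
- The arm moves only by the tool jog_arm, never from a script. Its argument "targets" is a list of rows, each a list of 3 entries, a list of its own where there are three numbers: the closure, from 0 (fully open) to 1 (shut), then the shift along the tool's x, y, z in mm, then the turn about the tool's z in degrees. In form: [[gripper, [x, y, z], spin], ...]. A call has 1 to 12 rows; each row shifts and turns the pose as measured when the row begins, along the tool's axes as they then stand; what a row does not reach is not made up. A row lasts 1/8 s, in which the tool goes at most 62.5 mm and 10.7 degrees, less where a joint would pass 70% of its speed; a pose out of reach is approached as far as the arm can. A call with a gripper value outside its range is refused whole. The fingers move at their own pace and stop on an object; "squeeze" is the grip in N (left out, the last holds). Time passes only in rows, so rows that do not move let the fingers close. It gives the time, the measured TCP pose, the force and the opening at its end, in the units of the state.
- arm.get_obs(): the state, without advancing time (a new reading comes with each control period).
- arm.snapshot(name): name is "scene" or "top" or "wrist"; returns a dict with "image" (400x640x3 uint8, red, green, blue), "intrinsics" (3x3 intrinsics, pixels), "R" (3x3) and "t" (3): a world point X has camera coordinates R X + t. Camera axes: x right, y down, z forward; pixel columns grow to the right and rows downward; lengths in m; the calibration is good to about 2 mm. A picture is of the moment at which its call begins. There is no depth.
- arm.close_job(): hands the job in, once; it reports no verdict.
The state is a dict: "t": time; "q": joint angles; "qvel": joint speeds; "effort": joint torques, N m; "eef_pos": TCP position; "ee_rot": TCP orientation; "force": force on the tool from outside, world axes, zero at the start; "ft_torque": the same for the moment, N m; "width": finger opening in m.
Only numpy, scipy, OpenCV 4.12 (cv2) and the standard library are available. Lean on these libraries where they do the work, as an engineer would, in place of code of your own. Each camera call takes 0.05 s, during which the arm holds its last target.

TASK

One of the three bolts of the feeder terminal block has come loose. First cut the supply: pull the red plug out of its socket and set it down on the bench at least a hand's width away from it; then tap the three bolt heads from above through the windows of the shut caps until you find the one that gives, and push that one all the way down. Take that bolt's spring-loaded cap by its orange tab and lift it well past half-way to upright, leave the other two caps shut and the other things on the bench where they are, and finish still holding the cap open so that the bolt can be tightened.

Things in the scene. Friction and masses are not known exactly. Their poses are not given: they have to be found in the camera images.
- terminal_block: black feeder terminal block screwed to the bench, 68 (x) x 210 (y) x 34 (z) mm plus two 21 mm fixing ears at its ends; origin at the centre of its underside, on the bench; its own x axis points away from the robot, y to the left along the row of three terminals, which stand at y = +70, 0 and -70 mm of its frame. Each terminal has a brass-headed bolt (x = 0) under a white cap hinged at the far side.
- socket_mouth (a point): centre of the top face of the grey supply socket, a box 64 x 64 x 32 mm with a small green lamp and two low ears on its y sides, fixed to the bench; mouth 32 mm above the bench; z up, axes are the socket's
- plug_center (a point): centre of the finger grip of the red isolating plug, 50 g. The grip is 26 (plug's x) x 22 (plug's y) x 39 mm tall; below it a 34 x 30 x 4 mm collar, which rests on the socket, and a brass blade 18 x 12 x 20 mm that stands in the socket. The plug's lowest end is 42 mm below this point, the underside of the collar 22 mm below, the top of the grip 21 mm above. A sprung detent holds the plug: pull straight up with some 5 to 15 N; it is free after 21 mm.
- bolt_1 (a joint): how far the left (+y) bolt has gone down, m: 0 as it stands at the start. A tight bolt stays at 0 (gives less than 1 mm); the one loose bolt slides down 6 mm under a push of 2 N or more and stays down. Which one is loose differs from run to run and cannot be seen.
- bolt_1_top (a point): centre of the flat top of the left (+y) bolt's brass head, six-sided, about 15 mm across, with an 11 mm flat top, 50 mm above the bench and 10 mm above the cap, through whose 22 mm square window it stands; it moves with the bolt
- cap_1 (a joint): angle of the left (+y) cap, rad: 0 shut (level), grows as its near edge is lifted, stop at 1.5. The hinge line runs along the block's y, 28 mm beyond the bolt (block x = +28 mm), 37 mm above the bench. A spring shuts it: 2 to 4 N at the tab.
- cap_1_tab (a point): centre of the upright orange finger tab of the left (+y) cap, to be pinched from above across its 10 mm thickness (block's y); tab 22 mm (block's x) x 10 mm x 32 mm tall, overhanging the block's near edge; cap shut, this point is 50 mm nearer the robot than the bolt (block x = -50 mm) and 54 mm above the bench: 78 mm before and 17 mm above the hinge; it moves with the cap
- bolt_2 (a joint): how far the middle bolt has gone down, m: 0 as it stands at the start. A tight bolt stays at 0 (gives less than 1 mm); the one loose bolt slides down 6 mm under a push of 2 N or more and stays down. Which one is loose differs from run to run and cannot be seen.
- bolt_2_top (a point): centre of the flat top of the middle bolt's brass head, six-sided, about 15 mm across, with an 11 mm flat top, 50 mm above the bench and 10 mm above the cap, through whose 22 mm square window it stands; it moves with the bolt
- cap_2 (a joint): angle of the middle cap, rad: 0 shut (level), grows as its near edge is lifted, stop at 1.5. The hinge line runs along the block's y, 28 mm beyond the bolt (block x = +28 mm), 37 mm above the bench. A spring shuts it: 2 to 4 N at the tab.
- cap_2_tab (a point): centre of the upright orange finger tab of the middle cap, to be pinched from above across its 10 mm thickness (block's y); tab 22 mm (block's x) x 10 mm x 32 mm tall, overhanging the block's near edge; cap shut, this point is 50 mm nearer the robot than the bolt (block x = -50 mm) and 54 mm above the bench: 78 mm before and 17 mm above the hinge; it moves with the cap
- bolt_3 (a joint): how far the right (-y) bolt has gone down, m: 0 as it stands at the start. A tight bolt stays at 0 (gives less than 1 mm); the one loose bolt slides down 6 mm under a push of 2 N or more and stays down. Which one is loose differs from run to run and cannot be seen.
- bolt_3_top (a point): centre of the flat top of the right (-y) bolt's brass head, six-sided, about 15 mm across, with an 11 mm flat top, 50 mm above the bench and 10 mm above the cap, through whose 22 mm square window it stands; it moves with the bolt
- cap_3 (a joint): angle of the right (-y) cap, rad: 0 shut (level), grows as its near edge is lifted, stop at 1.5. The hinge line runs along the block's y, 28 mm beyond the bolt (block x = +28 mm), 37 mm above the bench. A spring shuts it: 2 to 4 N at the tab.
- cap_3_tab (a point): centre of the upright orange finger tab of the right (-y) cap, to be pinched from above across its 10 mm thickness (block's y); tab 22 mm (block's x) x 10 mm x 32 mm tall, overhanging the block's near edge; cap shut, this point is 50 mm nearer the robot than the bolt (block x = -50 mm) and 54 mm above the bench: 78 mm before and 17 mm above the hinge; it moves with the cap
- pliers_mark (a point): flat-nose pliers with red handles, lying, 42 x 147 x 10 mm; bystander, this point lies over the centre of its underside, 10 mm above the bench
- screwdriver_1_mark (a point): red-handled screwdriver, lying, 24 x 197 x 24 mm; bystander, this point lies over the centre of its underside, 10 mm above the bench
- tape_measure_mark (a point): yellow pocket tape measure, 36 x 72 x 58 mm; bystander, this point lies over the centre of its underside, 10 mm above the bench
- tin_pins_mark (a point): low green round tin, 55 mm across, 23 mm high; bystander, this point lies over the centre of its underside, 10 mm above the bench
- sanding_block_mark (a point): brown cork sanding block, 46 x 75 x 24 mm; bystander, this point lies over the centre of its underside, 10 mm above the bench
- wagon_bench_1_mark (a point): blue model goods wagon, 32 x 139 x 41 mm; bystander, this point lies over the centre of its underside, 10 mm above the bench
Things that resemble listed ones, but are neither listed nor needed, are in the scene too. Of the things like the part that bears plug_center, leave any that is green or purple; of the rest the larger one is meant.

How it is judged:
By the outcome, as a careful person would: the job done as asked, in the order asked, and still so for the second after the job is handed in, while the arm keeps its last pose, push and grip.
It also fails if it takes over 61 s, if anything falls off the work surface, if the arm or the gripper's body presses on something with over 40 N, if the wrist force passes 120 N, or if a joint passes its speed limit or range.

## Working session

There is one attempt and no reset: what is moved stays moved. The work goes in short steps, Python scripts to look and compute and a tool call to move; the robot and the scene stay as the last step left them, time stands still between calls to the robot, and variables do not carry over. Pictures are saved under pics/ and viewed, and the job is handed in when it is done.

Besides the shell and the picture viewer there is one more tool, called after "Emit:" as a command line: name --argument value ..., lists and objects as JSON in quotes. jog_arm: Moves the arm, as the interface text tells. Its arguments: {"type":"object","properties":{"targets":{"type":"array"},"squeeze":{"type":"number"}},"required":["targets"]}

```bash
mkdir -p pics; cat > h.py <<'E'
from rig import arm
import numpy as np, cv2, pickle
def snap(n,f):
    s=arm.snapshot(n); cv2.imwrite(f'pics/{f}.png',cv2.cvtColor(s['image'],cv2.COLOR_RGB2BGR)); pickle.dump({k:np.array(s[k]) for k in('image','intrinsics','R','t')},open(f'pics/{f}.pkl','wb')); return s
def load(f): return pickle.load(open(f'pics/{f}.pkl','rb'))
def ray(s,u,v,z):
    R=np.array(s['R']);t=np.array(s['t']);d=R.T@np.linalg.solve(np.array(s['intrinsics']),[u,v,1.]);c=-R.T@t
    return c+d*(z-c[2])/d[2]
def proj(s,X):
    p=np.array(s['intrinsics'])@(np.array(s['R'])@np.array(X)+np.array(s['t']));return p[:2]/p[2]
E
python3 - <<'E'
from h import *
o=arm.get_obs();print(o)
for n in('scene','top','wrist'):
    s=snap(n,n+'0');R=s['R'];print(n,(-np.array(R).T@s['t']).round(3),np.array(R).round(2).tolist(),s['intrinsics'])
E
```

```text
{'t': 0.0, 'q': array([ 1.12300322e+00,  3.14245223e-01, -4.80608629e-02,  1.21016361e+00,
        3.62365696e-05,  1.57081234e+00]), 'qvel': array([ 3.70480576e-04, -1.10983658e-03,  3.90741484e-05,  5.69388054e-04,
       -1.10925995e-03, -1.22448539e-03]), 'effort': array([-1.87505971e-04, -5.39590502e+01,  3.39745975e+01,  1.90578809e-02,
       -7.01858198e-05, -9.63920741e-06]), 'eef_pos': array([0.25951856, 0.54031495, 0.20763104]), 'ee_rot': array([-3.13991928e+00, -3.62097165e-05,  2.69378347e+00]), 'force': array([ 0.29174454, -0.39118372, -0.35580038]), 'ft_torque': array([0.00471817, 0.01951176, 0.01671765]), 'width': 0.08565790173857181}
scene [ 0.167 -0.755  0.645] [[0.9, -0.44, 0.02], [-0.23, -0.51, -0.83], [0.37, 0.74, -0.56]] [[385.32733284   0.         322.76831246]
 [  0.         385.32733284 199.9451121 ]
 [  0.           0.           1.        ]]
top [0.455 0.012 1.366] [[-0.0, -1.0, -0.01], [-1.0, 0.0, -0.09], [0.09, 0.01, -1.0]] [[441.82632183   0.         316.55578989]
 [  0.         441.82632183 190.76861733]
 [  0.           0.           1.        ]]
wrist [0.195 0.571 0.374] [[0.43, 0.9, -0.0], [0.87, -0.42, 0.28], [0.25, -0.12, -0.96]] [[352.56648973   0.         321.76207052]
 [  0.         352.56648973 200.21816596]
 [  0.           0.           1.        ]]
```

View pics/scene0.png

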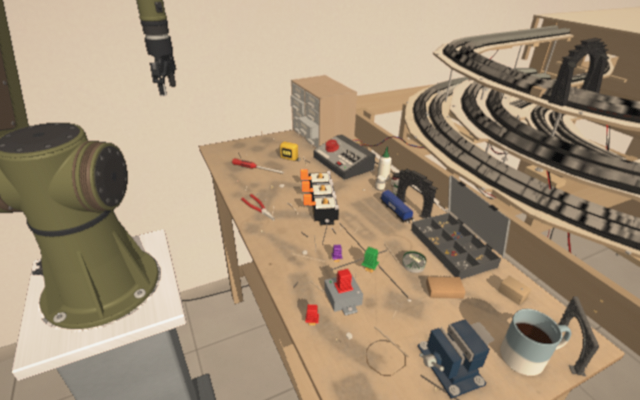

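View pics/top0.png

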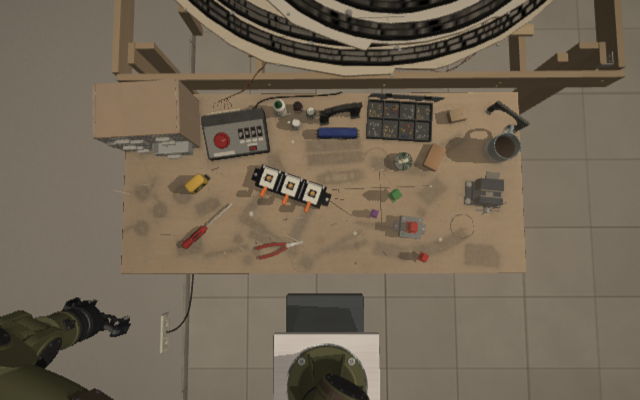

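The scene view shows the block (about 322,195), the grey socket with the larger red plug (344,285), and a smaller red decoy (312,314). In the top view these are at (290,187), (411,227) and (423,257). I'll zoom in for measurements.

```bash
python3 - <<'E'
from h import *
a=load('top0')['image'][...,::-1]
c1=cv2.resize(a[155:225,235:345],None,fx=5,fy=5,interpolation=cv2.INTER_CUBIC)
c2=cv2.resize(a[180:275,360:450],None,fx=5,fy=5,interpolation=cv2.INTER_CUBIC)
cv2.imwrite('pics/c1.png',c1);cv2.imwrite('pics/c2.png',c2)
b=load('scene0')['image'][...,::-1]
cv2.imwrite('pics/c3.png',cv2.resize(b[150:330,230:390],None,fx=3.3,fy=3.3,interpolation=cv2.INTER_CUBIC))
for n,im in(('top0',a),('scene0',b)):
    s=load(n); hsv=cv2.cvtColor(np.ascontiguousarray(im),cv2.COLOR_BGR2HSV)
    for nm,lo,hi in(('red',(0,170,90),(5,255,255)),('orange',(6,190,140),(16,255,255))):
        m=cv2.inRange(hsv,lo,hi)
        if nm=='red': m|=cv2.inRange(hsv,(174,170,90),(180,255,255))
        k,l,st,ce=cv2.connectedComponentsWithStats(m)
        for i in range(1,k):
            if st[i,4]>=12: print(n,nm,ce[i].round(1),st[i], 'z.054',ray(s,*ce[i],.054).round(3))
E
```

```text
top0 red [221.4 140.3] [215 134  14  14 153] z.054 [0.731 0.313 0.054]
top0 red [192.8 237.9] [182 227  24  21 114] z.054 [0.438 0.393 0.054]
top0 red [424.5 257.3] [422 254   6   7  26] z.054 [ 0.379 -0.29   0.054]
scene0 red [331.4 145.8] [327 141  11  10  86] z.054 [0.736 0.322 0.054]
scene0 red [237.  161.8] [233 159  10   6  36] z.054 [0.407 0.341 0.054]
scene0 red [251.2 165.1] [248 163   8   5  28] z.054 [0.442 0.301 0.054]
scene0 red [257.1 200.2] [251 195  12  12  20] z.054 [0.397 0.104 0.054]
scene0 red [251.1 205.2] [243 199  17  12  27] z.054 [0.375 0.088 0.054]
scene0 red [343.6 280.8] [335 269  17  24 286] z.054 [ 0.468 -0.261  0.054]
scene0 red [311.8 313.7] [306 305  13  18 191] z.054 [ 0.371 -0.311  0.054]
scene0 orange [304.3 175. ] [301 171   9   9  51] z.054 [0.57  0.176 0.054]
scene0 orange [306.6 186.4] [303 181   9  11  71] z.054 [0.549 0.113 0.054]
scene0 orange [308.2 199.6] [304 194  10  11  81] z.054 [0.525 0.049 0.054]
```

View pics/c1.png

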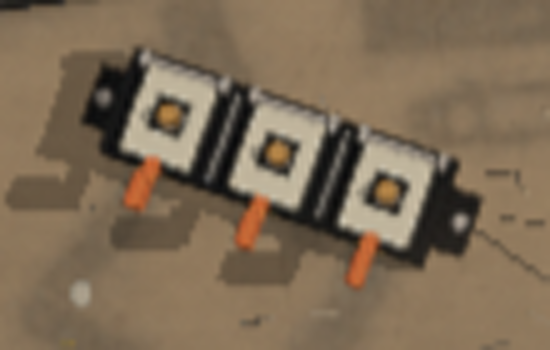

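View pics/c2.png

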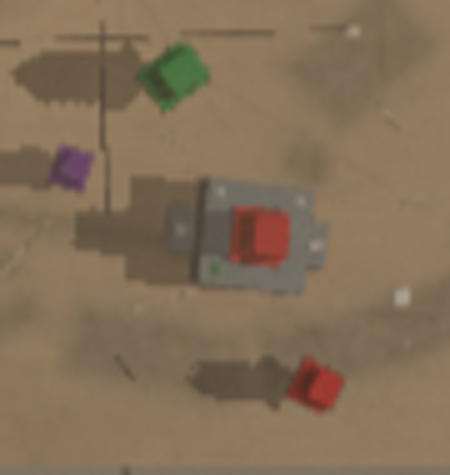

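View pics/c3.png

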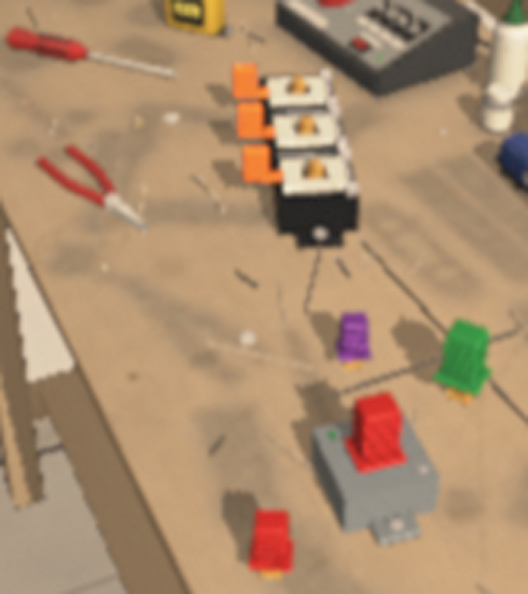

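```bash
python3 - <<'E'
from h import *
s=load('top0')
P=lambda x,y,ox,oy,z: ray(s,(x+.5)/5-.5+ox,(y+.5)/5-.5+oy,z)
B=[P(*p,235,155,.050) for p in((169,114),(279,152),(387,190))]
print('bolts',np.round(B,4)); d=B[0]-B[2]; print('block yaw',np.degrees(np.arctan2(-d[0],d[1])),np.linalg.norm(d))
C=[P(*p,360,180,.032) for p in((203,178),(313,187),(303,293),(195,283))]
print('socket',np.round(C,4),np.mean(C,0))
e=C[0]-C[1];f=C[3]-C[2];print([np.degrees(np.arctan2(-v[0],v[1])) for v in(e,f)])
G=[P(*p,360,180,.075) for p in((240,208),(290,210),(288,265),(238,262))]
print('grip',np.round(G,4),np.mean(G,0))
o=arm.get_obs();print(o['eef_pos'],o['ee_rot'])
E
```

```text
bolts [[0.6175 0.1708 0.05  ]
 [0.5943 0.1046 0.05  ]
 [0.5711 0.0399 0.05  ]]
block yaw -19.53800070585166 0.1388841378527826
socket [[ 0.5031 -0.2252  0.032 ]
 [ 0.4974 -0.2911  0.032 ]
 [ 0.434  -0.2835  0.032 ]
 [ 0.4402 -0.2191  0.032 ]] [ 0.46871515 -0.25473468  0.032     ]
[np.float64(-4.921522210571246), np.float64(-5.483614802237763)]
grip [[ 0.484  -0.2387  0.075 ]
 [ 0.4828 -0.2677  0.075 ]
 [ 0.4509 -0.2657  0.075 ]
 [ 0.4528 -0.2368  0.075 ]] [ 0.46762396 -0.25221837  0.075     ]
[0.25958012 0.54044559 0.20784857] [-3.14030970e+00 -2.07718704e-05  2.69381474e+00]
```

```bash
cat >> h.py <<'E'
def plan(tgt,yaw,step=50,maxspin=10,g=0,n=None):
    """rows in tool axes from present pose to tgt (m), yaw deg; tool pointing down"""
    o=arm.get_obs();p=np.array(o['eef_pos'])*1e3;y=np.degrees(o['ee_rot'][2]);tgt=np.array(tgt)*1e3
    dy=(yaw-y+180)%360-180; D=tgt-p
    n=n or int(max(1,np.ceil(np.linalg.norm(D)/step),np.ceil(abs(dy)/maxspin)))
    rows=[]
    for i in range(n):
        a=np.radians(y+dy*i/n); d=D/n
        rows.append([g,[round(d[0]*np.cos(a)+d[1]*np.sin(a),1),round(d[0]*np.sin(a)-d[1]*np.cos(a),1),round(-d[2],1)],round(-dy/n,2)])
    print('at',p.round(1),'yaw',round(y,2),'F',np.array(o['force']).round(2),'w',round(o['width']*1e3,1),'t',round(o['t'],2),'n',n)
    for r in rows: print(r)
E
python3 - <<'E'
from h import *
plan([.46,.1,.2],130)
E
```

```text
at [259.6 540.4 207.8] yaw 154.34 F [-0.7   0.03 -1.  ] w 85.5 t 0.15 n 10
[0, [np.float64(-37.1), np.float64(-31.0), np.float64(0.8)], np.float64(2.43)]
[0, [np.float64(-38.4), np.float64(-29.4), np.float64(0.8)], np.float64(2.43)]
[0, [np.float64(-39.6), np.float64(-27.8), np.float64(0.8)], np.float64(2.43)]
[0, [np.float64(-40.8), np.float64(-26.1), np.float64(0.8)], np.float64(2.43)]
[0, [np.float64(-41.8), np.float64(-24.3), np.float64(0.8)], np.float64(2.43)]
[0, [np.float64(-42.8), np.float64(-22.5), np.float64(0.8)], np.float64(2.43)]
[0, [np.float64(-43.8), np.float64(-20.7), np.float64(0.8)], np.float64(2.43)]
[0, [np.float64(-44.6), np.float64(-18.8), np.float64(0.8)], np.float64(2.43)]
[0, [np.float64(-45.4), np.float64(-16.9), np.float64(0.8)], np.float64(2.43)]
[0, [np.float64(-46.0), np.float64(-14.9), np.float64(0.8)], np.float64(2.43)]
```

Emit:
jog_arm --targets '[[0, [-37, -31, 0], 2.4], [0, [-38, -29, 0], 2.4], [0, [-40, -28, 0], 2.4], [0, [-41, -26, 0], 2.4], [0, [-42, -24, 0], 2.4], [0, [-43, -22, 0], 2.4], [0, [-44, -21, 0], 2.4], [0, [-45, -19, 0], 2.4], [0, [-45, -17, 0], 2.4], [0, [-46, -15, 0], 2.4]]'

```text
t: 1.4
eef_pos: [0.4634, 0.0883, 0.206]
ee_rot: [-3.139, 0.001, 2.268]
force: [1.0, -0.1, -0.1]
width: 0.0853
```

```bash
python3 - <<'E'
from h import *
snap('wrist','w1')
plan([.468,-.2535,.15],84.8)
print(arm.get_obs()['q'].round(2))
E
```

```text
at [465.5  83.5 206. ] yaw 129.65 F [ 2.18 -2.85  1.07] w 85.0 t 1.45 n 7
[0, [np.float64(-37.3), np.float64(-30.4), np.float64(8.0)], np.float64(6.41)]
[0, [np.float64(-40.5), np.float64(-26.1), np.float64(8.0)], np.float64(6.41)]
[0, [np.float64(-43.1), np.float64(-21.4), np.float64(8.0)], np.float64(6.41)]
[0, [np.float64(-45.2), np.float64(-16.5), np.float64(8.0)], np.float64(6.41)]
[0, [np.float64(-46.8), np.float64(-11.3), np.float64(8.0)], np.float64(6.41)]
[0, [np.float64(-47.8), np.float64(-6.0), np.float64(8.0)], np.float64(6.41)]
[0, [np.float64(-48.1), np.float64(-0.7), np.float64(8.0)], np.float64(6.41)]
[ 0.18  0.08 -0.34  1.15 -0.01  1.06]
```

View pics/w1.png

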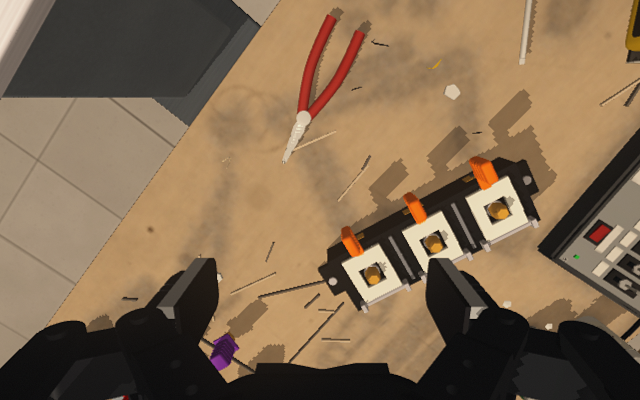

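The wrist view shows the bolts at about (372,275), (433,243) and (497,210), with the orange tabs above them. I'll measure those later and go on to the plug now.

Emit:
jog_arm --targets '[[0, [-37, -30, 5], 6.4], [0, [-40, -26, 5], 6.4], [0, [-43, -21, 5], 6.4], [0, [-45, -16, 5], 6.4], [0, [-47, -11, 5], 6.4], [0, [-48, -6, 5], 6.4], [0, [-48, -1, 5], 6.4], [0, [0, 0, 0], 0]]'

```text
t: 2.45
eef_pos: [0.4651, -0.2627, 0.1708]
ee_rot: [3.14, 0.006, 1.454]
force: [-0.6, 1.4, 0.1]
width: 0.085
```

```bash
python3 - <<'E'
from h import *
s=snap('wrist','w2')
for X in([.468,-.2535,.075],[.4687,-.2547,.032]): print(proj(s,X).round(1))
plan([.468,-.2535,.15],84.8)
s=load('w1')
B=[ray(s,*p,.050) for p in((497,209),(432.5,243),(372,275))];print(np.round(B,4));d=B[0]-B[2];print(np.degrees(np.arctan2(-d[0],d[1])),np.linalg.norm(d))
E
```

```text
[325.  180.6]
[325.5 170.6]
at [ 465.1 -261.1  170.9] yaw 83.45 F [-0.04  0.74 -0.35] w 85.8 t 2.5 n 1
[0, [np.float64(7.9), np.float64(2.0), np.float64(20.9)], np.float64(-1.35)]
[[0.6111 0.1714 0.05  ]
 [0.5887 0.1068 0.05  ]
 [0.5666 0.0426 0.05  ]]
-19.04720955696915 0.13631806308734357
```

View pics/w2.png

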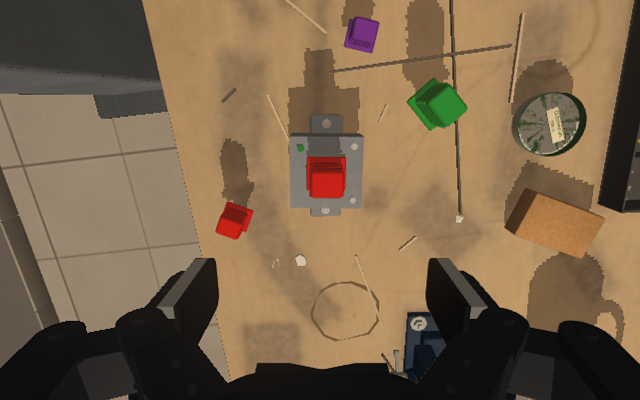

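The wrist view shows the grip top centred at (326,180), against a prediction of (325,181), so the position is confirmed. I'll descend and grip.

Emit:
jog_arm --targets '[[0.2, [8, 2, 21], -1.3], [0.3, [0, 0, 40], 0], [0.3, [0, 0, 30], 0], [0.3, [0, 0, 10], 0], [0.3, [0, 0, 0], 0]]' --squeeze 60

```text
t: 3.12
eef_pos: [0.4695, -0.2476, 0.069]
ee_rot: [3.139, 0.003, 1.49]
force: [-0.4, -0.3, 0.8]
width: 0.0597
```

```bash
python3 - <<'E'
from h import *
plan([.468,-.2535,.042],84.8)
E
```

```text
at [ 469.5 -247.6   69. ] yaw 85.37 F [-0.39 -0.34  0.84] w 59.7 t 3.12 n 1
[0, [np.float64(-6.0), np.float64(-1.0), np.float64(27.0)], np.float64(0.57)]
```

Emit:
jog_arm --targets '[[0.3, [-6, -1, 14], 0], [0.3, [0, 0, 12], 0], [0.3, [0, 0, 0], 0], [0.6, [0, 0, 0], 0], [1, [0, 0, 0], 0], [1, [0, 0, 0], 0], [1, [0, 0, 0], 0]]'

```text
t: 4.0
eef_pos: [0.4704, -0.2551, 0.0447]
ee_rot: [3.134, 0.005, 1.49]
force: [0.1, -0.3, -0.8]
width: 0.024
```

```bash
python3 - <<'E'
from h import *
snap('wrist','w3')
plan([.468,-.2535,.042],84.8)
E
```

```text
at [ 470.4 -255.    44.7] yaw 85.39 F [-0.78 -0.15 -0.75] w 24.2 t 4.05 n 1
[0, [np.float64(1.3), np.float64(-2.5), np.float64(2.7)], np.float64(0.59)]
```

View pics/w3.png

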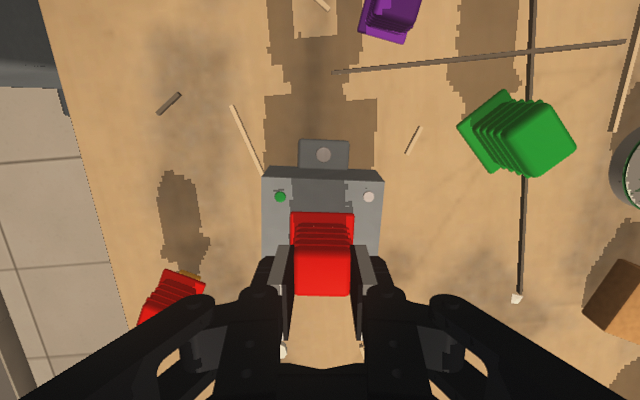

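The red plug is gripped, with the pads on both sides of it at about (322,270). Now I'll pull straight up.

Emit:
jog_arm --targets '[[1, [0, 0, -6], 0], [1, [0, 0, -8], 0], [1, [0, 0, -8], 0], [1, [0, 0, -8], 0], [1, [0, 0, -10], 0], [1, [0, 0, -15], 0], [1, [0, 0, -15], 0], [1, [0, 0, 0], 0]]'

```text
t: 5.05
eef_pos: [0.4707, -0.255, 0.1211]
ee_rot: [3.132, 0.006, 1.49]
force: [0.6, 0.1, -1.0]
width: 0.0239
```

```bash
python3 - <<'E'
from h import *
snap('wrist','w4')
snap('scene','s4')
plan([.468,-.2535,.042],84.8)
E
```

```text
at [ 469.8 -254.5  119.5] yaw 85.4 F [0.25 0.14 0.23] w 23.7 t 5.15 n 2
[0, [np.float64(0.4), np.float64(-0.9), np.float64(38.8)], np.float64(0.3)]
[0, [np.float64(0.4), np.float64(-0.9), np.float64(38.8)], np.float64(0.3)]
```

View pics/w4.png

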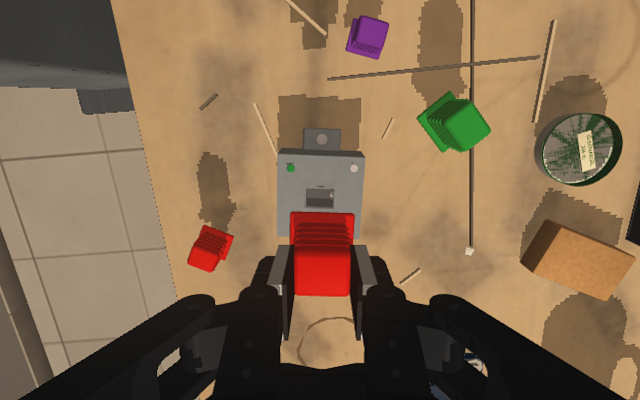

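View pics/s4.png

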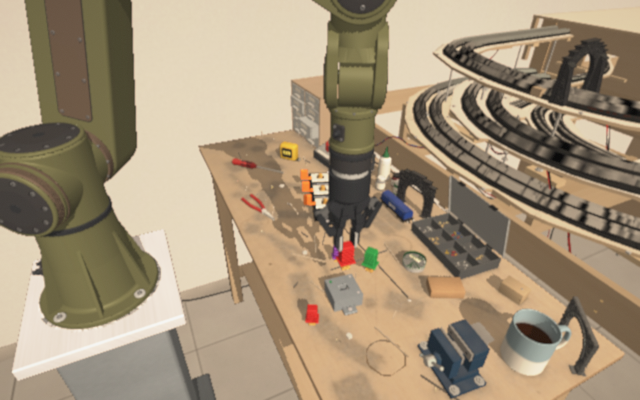

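The plug is out: the socket slot is visible at (320,197). I'll carry it to a clear spot near (0.43, -0.06), about 0.2 m away.

```bash
python3 - <<'E'
from h import *
plan([.43,-.06,.11],85,g=1,step=35)
E
```

```text
at [ 469.8 -254.5  119.5] yaw 85.4 F [0.25 0.14 0.23] w 23.7 t 5.15 n 6
[1, [np.float64(31.8), np.float64(-9.2), np.float64(1.6)], np.float64(0.07)]
[1, [np.float64(31.8), np.float64(-9.2), np.float64(1.6)], np.float64(0.07)]
[1, [np.float64(31.8), np.float64(-9.3), np.float64(1.6)], np.float64(0.07)]
[1, [np.float64(31.7), np.float64(-9.3), np.float64(1.6)], np.float64(0.07)]
[1, [np.float64(31.7), np.float64(-9.4), np.float64(1.6)], np.float64(0.07)]
[1, [np.float64(31.7), np.float64(-9.4), np.float64(1.6)], np.float64(0.07)]
```

Emit:
jog_arm --targets '[[1, [32, -9, 0], 0], [1, [32, -9, 0], 0], [1, [32, -9, 2], 0], [1, [32, -9, 2], 0], [1, [32, -9, 2], 0], [1, [30, -9, 2], 0], [1, [0, 0, 0], 0], [1, [0, 0, 30], 0], [1, [0, 0, 25], 0], [1, [0, 0, 12], 0], [1, [0, 0, 0], 0]]'

```text
t: 6.52
eef_pos: [0.4273, -0.0568, 0.0364]
ee_rot: [3.141, 0.005, 1.488]
force: [0.3, 0.3, 0.1]
width: 0.0236
```

```bash
python3 - <<'E'
from h import *
snap('scene','s5')
plan([.43,-.06,.034],85,g=1,step=35)
a=load('s5')['image'][...,::-1]
cv2.imwrite('pics/s5c.png',cv2.resize(a[150:330,230:430],None,fx=3,fy=3))
E
```

```text
at [427.7 -56.8  36.9] yaw 85.28 F [-0.7   0.03 -0.97] w 24.2 t 6.58 n 1
[1, [np.float64(-3.0), np.float64(2.5), np.float64(2.9)], np.float64(0.28)]
```

View pics/s5c.png

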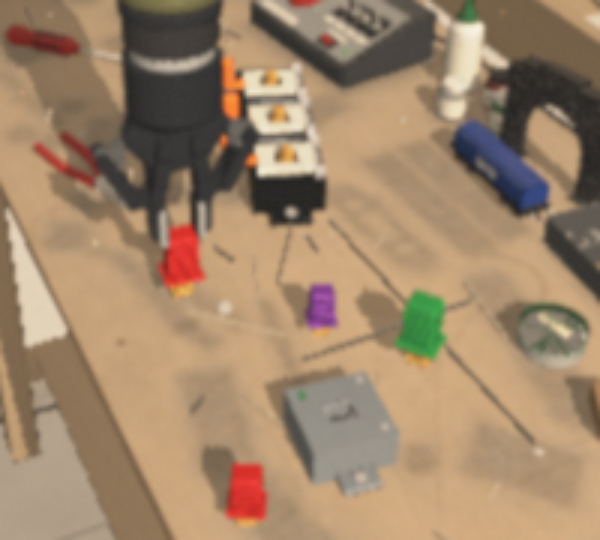

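The plug is just above the bench. I'll lower it gently and watch the force.

Emit:
jog_arm --targets '[[1, [0, 0, 2.5], 0], [1, [0, 0, 2], 0], [1, [0, 0, 1], 0]]'

```text
t: 6.95
eef_pos: [0.4297, -0.0574, 0.033]
ee_rot: [3.137, 0.005, 1.488]
force: [-1.1, -0.6, -0.1]
width: 0.0243
```

Emit:
jog_arm --targets '[[1, [0, 0, 1.5], 0], [1, [0, 0, 1.5], 0]]'

```text
t: 7.2
eef_pos: [0.4305, -0.0575, 0.0323]
ee_rot: [3.135, 0.005, 1.488]
force: [-8.7, 0.3, 26.0]
width: 0.0241
```

Emit:
jog_arm --targets '[[1, [0, 0, -0.3], 0], [0.75, [0, 0, 0], 0], [0.6, [0, 0, 0], 0], [0.5, [0, 0, 0], 0], [0.4, [0, 0, 0], 0], [0.3, [0, 0, -20], 0], [0.3, [0, 0, -35], 0], [0.3, [0, 0, -40], 0], [0.3, [0, 0, -20], 0], [0.3, [0, 0, 0], 0]]'

```text
t: 8.45
eef_pos: [0.4293, -0.0567, 0.1504]
ee_rot: [3.136, 0.005, 1.488]
force: [-0.1, 0.5, 0.1]
width: 0.0596
```

```bash
python3 - <<'E'
from h import *
snap('wrist','w6')
plan([.59,.105,.12],160.5)
E
```

```text
at [428.6 -56.6 149.4] yaw 85.27 F [-0.1  -0.37 -0.71] w 59.4 t 8.5 n 8
[0, [np.float64(21.8), np.float64(18.4), np.float64(3.7)], np.float64(-9.4)]
[0, [np.float64(18.5), np.float64(21.7), np.float64(3.7)], np.float64(-9.4)]
[0, [np.float64(14.7), np.float64(24.5), np.float64(3.7)], np.float64(-9.4)]
[0, [np.float64(10.5), np.float64(26.5), np.float64(3.7)], np.float64(-9.4)]
[0, [np.float64(6.0), np.float64(27.9), np.float64(3.7)], np.float64(-9.4)]
[0, [np.float64(1.4), np.float64(28.5), np.float64(3.7)], np.float64(-9.4)]
[0, [np.float64(-3.3), np.float64(28.4), np.float64(3.7)], np.float64(-9.4)]
[0, [np.float64(-7.9), np.float64(27.4), np.float64(3.7)], np.float64(-9.4)]
```

View pics/w6.png

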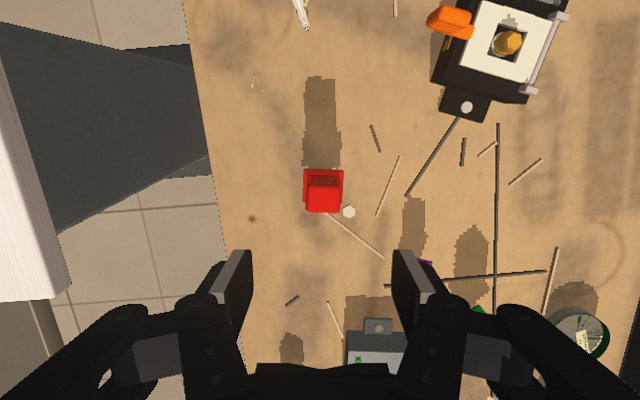

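The plug stands upright on the bench at (323,190). Now I'll move to a viewpoint over the block and look once at rest.

Emit:
jog_arm --targets '[[0.3, [18, 9, -6], -9.4], [0.5, [17, 12, -6], -9.4], [0.7, [15, 14, -6], -9.4], [1, [12, 16, -6], -9.4], [1, [10, 18, -6], -9.4], [1, [7, 19, -6], -9.4], [1, [4, 20, -6], -9.4], [1, [0, 20, -6], -9.4], [1, [0, 0, 0], 0], [1, [0, 0, 0], 0]]'

```text
t: 9.75
eef_pos: [0.4982, 0.0904, 0.1809]
ee_rot: [-3.128, -0.017, 2.84]
force: [-0.3, -0.4, -0.2]
width: 0.0001
```

```bash
python3 - <<'E'
from h import *
snap('wrist','w7')
o=arm.get_obs();print(np.abs(o['qvel']).max())
plan([.59,.105,.12],160.5)
E
```

```text
0.008516618751645128
at [498.2  90.3 181. ] yaw 162.71 F [ 0.25  0.26 -0.04] w -0.3 t 9.8 n 3
[0, [np.float64(-27.8), np.float64(13.8), np.float64(20.3)], np.float64(0.74)]
[0, [np.float64(-27.6), np.float64(14.1), np.float64(20.3)], np.float64(0.74)]
[0, [np.float64(-27.4), np.float64(14.5), np.float64(20.3)], np.float64(0.74)]
```

View pics/w7.png

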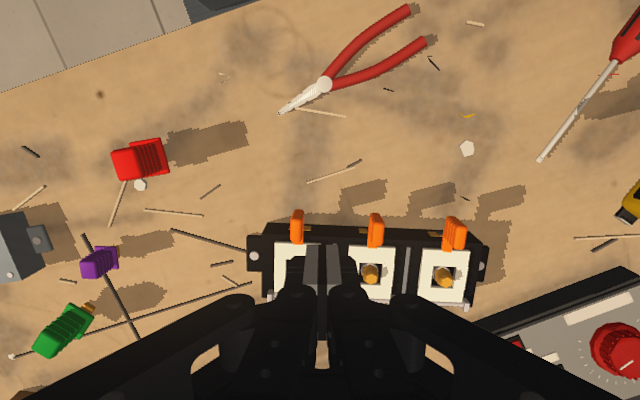

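```bash
python3 - <<'E'
from h import *
s=load('w7');a=s['image'][...,::-1]
cv2.imwrite('pics/w7c.png',cv2.resize(a[195:315,240:500],None,fx=3,fy=3,interpolation=cv2.INTER_CUBIC))
for p in((371,272),(444,276)): print(ray(s,*p,.05).round(4))
for X in ([.6175,.1708,.05],[.5943,.1046,.05],[.5711,.0399,.05]): print(proj(s,X).round(1))
print(proj(load('scene0'),[.5943,.1046,.05]))
E
```

```text
[0.5884 0.1077 0.05  ]
[0.6119 0.1712 0.05  ]
[444.9 281.3]
[369.4 278.5]
[295.7 275.1]
[321.81763492 185.61892367]
```

View pics/w7c.png

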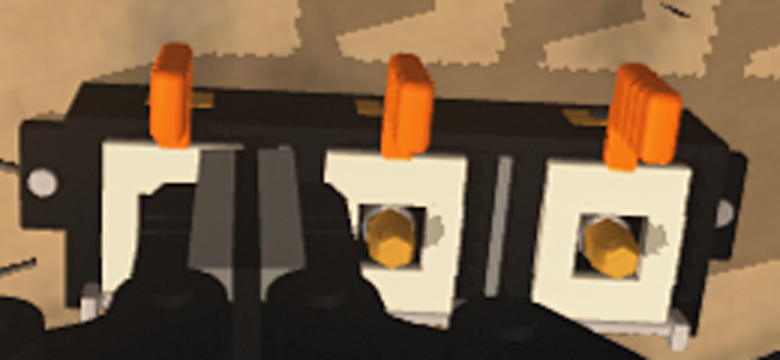

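```bash
python3 - <<'E'
from h import *
s=load('w7')
for p in((372,277.5),(444.3,282)): print(ray(s,*p,.05).round(4))
plan([.593,.1055,.09],160.5,g=1)
E
```

```text
[0.594  0.1071 0.05  ]
[0.618  0.1702 0.05  ]
at [498.2  90.3 181. ] yaw 162.71 F [ 0.25  0.26 -0.04] w -0.3 t 9.8 n 3
[1, [np.float64(-28.7), np.float64(14.2), np.float64(30.3)], np.float64(0.74)]
[1, [np.float64(-28.5), np.float64(14.6), np.float64(30.3)], np.float64(0.74)]
[1, [np.float64(-28.3), np.float64(14.9), np.float64(30.3)], np.float64(0.74)]
```

Emit:
jog_arm --targets '[[1, [-29, 14, 20], 0.7], [1, [-28, 15, 20], 0.7], [1, [-28, 15, 20], 0.7], [1, [0, 0, 20], 0], [1, [0, 0, 10], 0], [1, [0, 0, 0], 0]]'

```text
t: 10.55
eef_pos: [0.5909, 0.1009, 0.0846]
ee_rot: [-3.125, -0.018, 2.79]
force: [0.3, 0.6, 1.2]
width: -0.0
```

```bash
python3 - <<'E'
from h import *
plan([.5935,.1055,.054],160.5,g=1)
E
```

```text
at [590.9 100.9  84.6] yaw 159.83 F [0.27 0.62 1.21] w -0.0 t 10.55 n 1
[1, [np.float64(-0.8), np.float64(5.2), np.float64(30.6)], np.float64(-0.67)]
```

Emit:
jog_arm --targets '[[1, [-1, 5, 10], 0], [1, [0, 0, 10], 0], [1, [0, 0, 8], 0], [1, [0, 0, 2], 0], [1, [0, 0, 1], 0]]'

```text
t: 11.18
eef_pos: [0.5937, 0.1053, 0.0536]
ee_rot: [-3.127, -0.016, 2.789]
force: [0.5, 0.5, 0.3]
width: 0.0001
```

Emit:
jog_arm --targets '[[1, [0, 0, 2], 0], [1, [0, 0, 1.5], 0], [1, [0, 0, 1.5], 0]]'

```text
t: 11.55
eef_pos: [0.5941, 0.1053, 0.0489]
ee_rot: [-3.127, -0.015, 2.789]
force: [0.1, 0.3, -0.2]
width: 0.0002
```

Emit:
jog_arm --targets '[[1, [0, 0, 1], 0], [1, [0, 0, 1], 0]]'

```text
t: 11.8
eef_pos: [0.5942, 0.1053, 0.0469]
ee_rot: [-3.127, -0.014, 2.789]
force: [0.1, -0.6, -0.6]
width: -0.0002
```

```bash
python3 - <<'E'
from h import *
s=snap('wrist','w8');a=s['image'][...,::-1]
print(proj(s,arm.get_obs()['eef_pos']))
cv2.imwrite('pics/w8c.png',cv2.resize(a[200:400,200:500],None,fx=2.6,fy=2.6,interpolation=cv2.INTER_CUBIC))
s=snap('scene','s8');a=s['image'][...,::-1]
cv2.imwrite('pics/s8c.png',cv2.resize(a[140:240,270:370],None,fx=5,fy=5,interpolation=cv2.INTER_CUBIC))
E
```

```text
[322.88399803 243.72318731]
```

View pics/w8c.png

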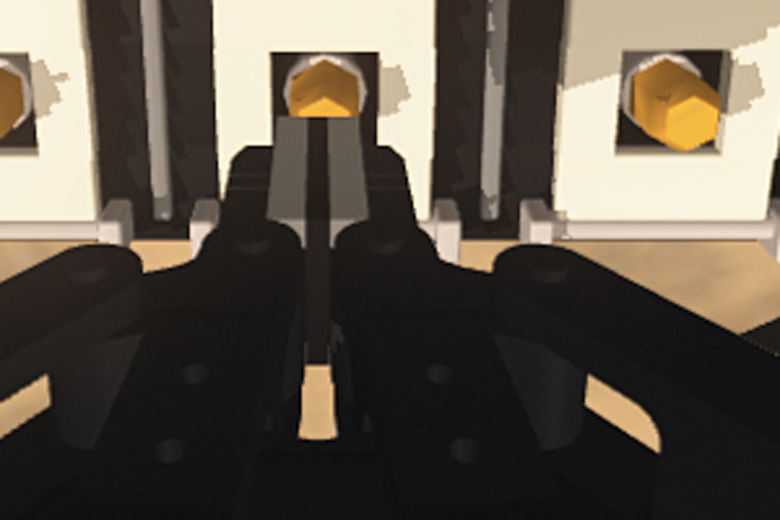

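View pics/s8c.png

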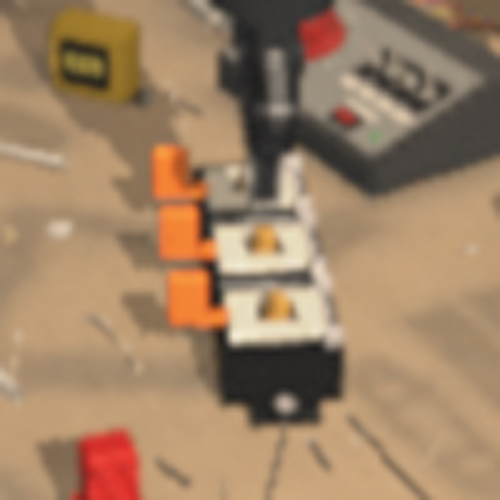

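```bash
python3 - <<'E'
from h import *
o=arm.get_obs();p=np.array(o['eef_pos']);print(p,o['force'],o['q'].round(3))
s=load('s8');
for dz in(0,.01,.02,.03):print(dz,(proj(s,p+[0,0,dz])-[270,140])*5)
for b in([.6175,.1705,.05],[.5943,.1055,.05],[.5711,.0399,.05]):print((proj(s,b)-[270,140])*5)
s=load('w8');R=s['R']
print(-R.T@s['t'],R.round(3))
for b in([.6175,.1705,.05],[.5943,.1055,.05]):print((proj(s,b)-200)*2.6, 'tip',(proj(s,p)-200)*2.6)
E
```

```text
[0.59403705 0.10527424 0.04674899] [-0.56737301  0.1791588   0.13339019] [ 0.178  0.444 -0.243  0.903 -0.005  0.531]
0 [258.09811227 232.34797338]
0.01 [258.35993935 217.81840175]
0.02 [258.62437503 203.14407061]
0.03 [258.89145851 188.32280575]
[246.28638568 168.49355554]
[258.41853555 227.35754962]
[272.31144381 293.00154414]
[0.53015795 0.13063257 0.21400903] [[ 0.345  0.938 -0.014]
 [ 0.906 -0.33   0.264]
 [ 0.243 -0.103 -0.965]]
[681.58998663 119.65904459] tip [319.30553578 113.74164021]
[320.69708689 121.03564601] tip [319.30553578 113.74164021]
```

The scene view shows the middle bolt uncovered at about (265,240) in the crop, with the fingertip visibly above it. The real tip therefore sits roughly 20–25 mm higher than the reported TCP. I'll keep descending and watch the force.

Emit:
jog_arm --targets '[[1, [0, 0, 4], 0], [1, [0, 0, 3], 0], [1, [0, 0, 2], 0], [1, [0, 0, 2], 0]]'

```text
t: 12.4
eef_pos: [0.5938, 0.1052, 0.035]
ee_rot: [-3.127, -0.015, 2.789]
force: [0.5, 0.1, 0.3]
width: 0.0003
```

Emit:
jog_arm --targets '[[1, [0, 0, 1.5], 0], [1, [0, 0, 1.5], 0]]'

```text
t: 12.65
eef_pos: [0.5937, 0.1051, 0.0317]
ee_rot: [-3.127, -0.015, 2.789]
force: [0.6, -0.5, 0.2]
width: -0.0003
```

```bash
python3 - <<'E'
from h import *
s=snap('wrist','w9');a=s['image'][...,::-1]
b=snap('scene','s9')['image'][...,::-1]
cv2.imwrite('pics/9c.png',np.hstack([cv2.resize(a[200:300,240:400],None,fx=2.5,fy=4,interpolation=cv2.INTER_CUBIC),cv2.resize(b[150:230,290:370],None,fx=5,fy=5,interpolation=cv2.INTER_CUBIC)]))
E
```

View pics/9c.png

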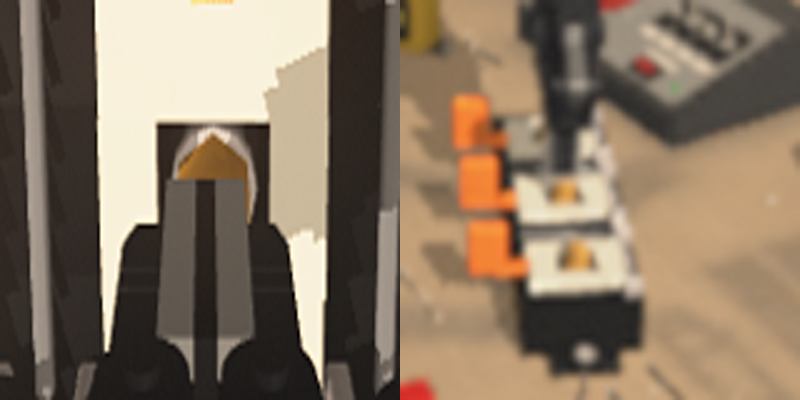

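The tip is now only a few mm above the middle bolt head.

Emit:
jog_arm --targets '[[1, [0, 0, 1], 0], [1, [0, 0, 1], 0]]'

```text
t: 13.0
eef_pos: [0.5937, 0.1051, 0.0297]
ee_rot: [-3.127, -0.015, 2.789]
force: [-0.1, -0.3, -0.1]
width: 0.0003
```

Emit:
jog_arm --targets '[[1, [0, 0, 1], 0], [1, [0, 0, 1], 0]]'

```text
t: 13.25
eef_pos: [0.5938, 0.1051, 0.0276]
ee_rot: [-3.127, -0.015, 2.789]
force: [-0.2, -0.1, -0.1]
width: -0.0003
```

Emit:
jog_arm --targets '[[1, [0, 0, 1], 0], [1, [0, 0, 1], 0]]'

```text
t: 13.5
eef_pos: [0.5939, 0.1052, 0.0268]
ee_rot: [-3.128, -0.014, 2.789]
force: [-3.9, -0.6, 12.2]
width: -0.0002
```

The middle bolt resists with 12 N at TCP z = 0.0268, so it is tight. That puts the real tip about 22.5 mm above the reported TCP. Next is the left bolt.

Emit:
jog_arm --targets '[[1, [0, 0, -15], 0], [1, [0, 0, -10], 0], [1, [0, 35, 0], 0], [1, [0, 34, 0], 0], [1, [0, 0, 0], 0]]'

```text
t: 14.12
eef_pos: [0.6205, 0.1715, 0.0551]
ee_rot: [-3.13, -0.011, 2.788]
force: [-0.1, -0.1, -0.7]
width: 0.0001
```

```bash
python3 - <<'E'
from h import *
plan([.6175,.171,.033],160.5,g=1)
E
```

```text
at [620.5 171.5  55.1] yaw 159.72 F [-0.08 -0.11 -0.69] w 0.1 t 14.12 n 1
[1, [np.float64(2.6), np.float64(-1.6), np.float64(22.1)], np.float64(-0.78)]
```

Emit:
jog_arm --targets '[[1, [2.5, -1.5, 12], 0], [1, [0, 0, 8], 0], [1, [0, 0, 2], 0], [1, [0, 0, 2], 0], [1, [0, 0, 1], 0]]'

```text
t: 14.75
eef_pos: [0.6155, 0.1679, 0.0282]
ee_rot: [-3.128, -0.012, 2.785]
force: [-0.2, -0.5, -0.4]
width: -0.0001
```

Emit:
jog_arm --targets '[[1, [0, 0, 1], 0]]'

```text
t: 14.88
eef_pos: [0.6156, 0.1678, 0.0273]
ee_rot: [-3.128, -0.012, 2.785]
force: [-0.0, 0.7, 1.0]
width: -0.0004
```

Emit:
jog_arm --targets '[[1, [0, 0, 1], 0]]'

```text
t: 15.0
eef_pos: [0.6157, 0.1678, 0.0265]
ee_rot: [-3.128, -0.012, 2.785]
force: [-0.7, 0.6, 0.8]
width: 0.0001
```

Emit:
jog_arm --targets '[[1, [0, 0, 1], 0]]'

```text
t: 15.12
eef_pos: [0.6157, 0.1679, 0.0256]
ee_rot: [-3.128, -0.012, 2.785]
force: [-0.7, 0.2, 0.2]
width: 0.0002
```

Emit:
jog_arm --targets '[[1, [0, 0, 1], 0]]'

```text
t: 15.25
eef_pos: [0.6157, 0.1679, 0.0247]
ee_rot: [-3.128, -0.012, 2.785]
force: [-0.2, -0.4, 2.0]
width: 0.0001
```

Emit:
jog_arm --targets '[[1, [0, 0, 1], 0]]'

```text
t: 15.38
eef_pos: [0.6157, 0.1679, 0.0237]
ee_rot: [-3.128, -0.012, 2.785]
force: [-1.8, 0.7, 1.2]
width: -0.0001
```

Emit:
jog_arm --targets '[[1, [0, 0, 1], 0]]'

```text
t: 15.5
eef_pos: [0.6157, 0.1679, 0.0226]
ee_rot: [-3.128, -0.012, 2.785]
force: [0.0, 0.1, 1.1]
width: 0.0
```

Force of about 1–2 N while the bolt keeps giving suggests this is the loose one. I'll push to the stop.

Emit:
jog_arm --targets '[[1, [0, 0, 1], 0]]'

```text
t: 15.62
eef_pos: [0.6157, 0.1679, 0.0216]
ee_rot: [-3.128, -0.012, 2.785]
force: [-0.6, -0.7, 1.5]
width: 0.0
```

Emit:
jog_arm --targets '[[1, [0, 0, 1], 0]]'

```text
t: 15.75
eef_pos: [0.6159, 0.168, 0.0212]
ee_rot: [-3.128, -0.011, 2.785]
force: [-3.7, -1.1, 11.3]
width: 0.0001
```

Emit:
jog_arm --targets '[[1, [0, 0, 1], 0]]'

```text
t: 15.88
eef_pos: [0.6159, 0.168, 0.0212]
ee_rot: [-3.129, -0.011, 2.785]
force: [-3.9, -1.4, 11.1]
width: -0.0001
```

The bolt stopped after 6.1 mm with 11 N, so bolt 1 (left) is the loose one and it is fully down. I'll retreat and look at its cap tab.

Emit:
jog_arm --targets '[[1, [0, 0, -20], 0], [1, [0, 0, -40], 0], [0.7, [0, 0, -40], 0], [0.5, [30, 0, -20], 0], [0.45, [35, 0, 0], 0], [0.45, [35, 0, 0], 0], [0.45, [0, 0, 0], 0], [0.45, [0, 0, 0], 0]]'

```text
t: 16.88
eef_pos: [0.5236, 0.2052, 0.1455]
ee_rot: [-3.131, -0.009, 2.784]
force: [0.1, -0.2, 0.8]
width: 0.0469
```

```bash
python3 - <<'E'
from h import *
s=snap('wrist','w10');a=s['image'][...,::-1]
print(np.abs(arm.get_obs()['qvel']).max())
plan([.5704,.1872,.09],160.5,g=.45)
for X in([.5704,.1872,.07],[.6175,.1705,.044],[.5943,.1055,.05]):print(proj(s,X).round(1))
E
```

```text
0.009604406955683905
at [523.6 205.1 145.4] yaw 159.52 F [ 0.7  -0.06  0.78] w 46.8 t 16.93 n 2
[0.45, [np.float64(-25.1), np.float64(-0.2), np.float64(27.7)], np.float64(-0.49)]
[0.45, [np.float64(-25.1), np.float64(-0.4), np.float64(27.7)], np.float64(-0.49)]
[323.  266.9]
[324.1 306.1]
[242.8 310.7]
```

View pics/w10.png

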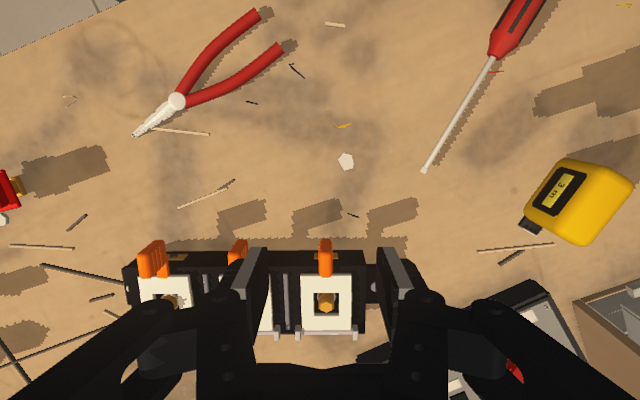

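Tab 1 is at columns 319–333, rows 240–276, about 2 mm left (+y) of and 2–3 mm nearer than predicted. The bolt head sits at (326,302). I'll descend around the tab.

```bash
python3 - <<'E'
from h import *
plan([.5692,.1893,.07],160.5,g=.45,step=30)
E
```

```text
at [523.6 205.1 145.4] yaw 159.52 F [ 0.7  -0.06  0.78] w 46.8 t 16.93 n 3
[0.45, [np.float64(-16.1), np.float64(0.4), np.float64(25.1)], np.float64(-0.33)]
[0.45, [np.float64(-16.1), np.float64(0.3), np.float64(25.1)], np.float64(-0.33)]
[0.45, [np.float64(-16.1), np.float64(0.2), np.float64(25.1)], np.float64(-0.33)]
```

Emit:
jog_arm --targets '[[0.45, [-16, 0.5, 20], -0.3], [0.45, [-16, 0, 20], -0.3], [0.45, [-16, 0, 20], -0.3], [0.45, [0, 0, 10], 0], [0.45, [0, 0, 0], 0]]'

```text
t: 17.55
eef_pos: [0.5724, 0.1848, 0.0662]
ee_rot: [-3.128, -0.012, 2.797]
force: [-0.7, 0.2, 0.3]
width: 0.0473
```

```bash
python3 - <<'E'
from h import *
s=snap('wrist','w11')
plan([.5692,.1893,.026],160.5,g=.45,step=30)
E
```

```text
at [572.6 184.9  66.8] yaw 160.27 F [-0.21 -0.8   0.29] w 46.8 t 17.6 n 2
[0.45, [np.float64(2.3), np.float64(1.5), np.float64(20.4)], np.float64(-0.11)]
[0.45, [np.float64(2.3), np.float64(1.5), np.float64(20.4)], np.float64(-0.11)]
```

View pics/w11.png

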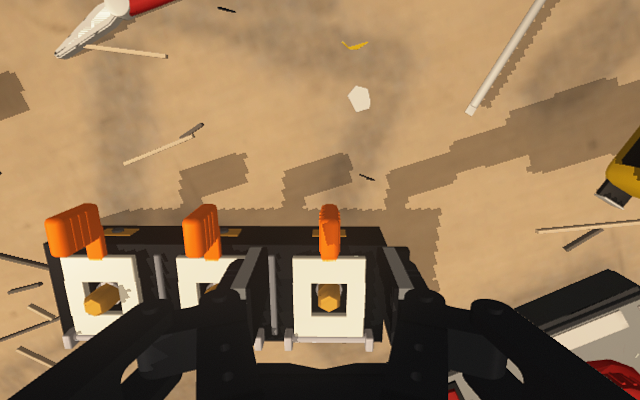

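The tab (column 330) sits about 4 mm to +y of the gripper centre (column ~321). I'll correct that and go lower.

Emit:
jog_arm --targets '[[0.45, [4, 4, 0], 0], [0.45, [0, 0, 15], 0], [0.45, [0, 0, 15], 0], [0.45, [0, 0, 10], 0], [0.45, [0, 0, 0], 0]]'

```text
t: 18.23
eef_pos: [0.5692, 0.1911, 0.0254]
ee_rot: [-3.13, -0.01, 2.799]
force: [-1.6, 0.0, 0.1]
width: 0.0469
```

```bash
python3 - <<'E'
from h import *
s=snap('wrist','w12');b=snap('scene','s12')['image'][...,::-1]
cv2.imwrite('pics/s12c.png',cv2.resize(b[140:230,270:370],None,fx=6,fy=6,interpolation=cv2.INTER_CUBIC))
plan([.5692,.1893,.024],160.5,g=.45,step=30)
E
```

```text
at [570.1 191.3  26.5] yaw 160.36 F [-0.44  1.47  0.17] w 46.6 t 18.32 n 1
[0.45, [np.float64(0.2), np.float64(-2.2), np.float64(2.5)], np.float64(-0.14)]
```

View pics/w12.png

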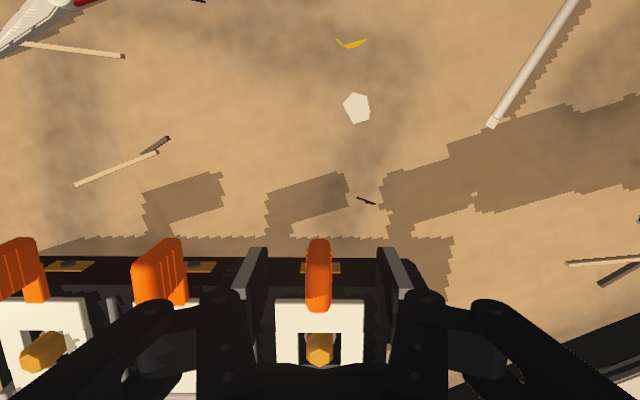

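View pics/s12c.png

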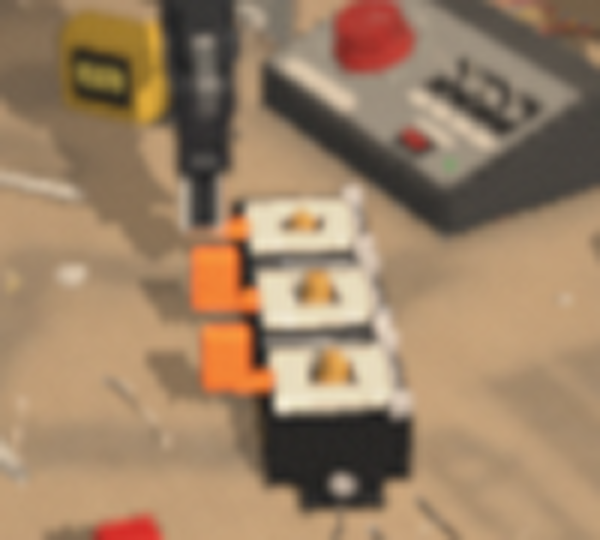

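The pads flank the tab centrally (tab columns 305–331, pads at 265 and 380), and bolt 1 is visibly lower than the others. I'll close the gripper.

Emit:
jog_arm --targets '[[0.7, [0, -1, 0], 0], [1, [0, 0, 0], 0], [1, [0, 0, 0], 0], [1, [0, 0, 0], 0], [1, [0, 0, 0], 0]]' --squeeze 40

```text
t: 18.95
eef_pos: [0.5701, 0.1894, 0.0275]
ee_rot: [-3.13, -0.008, 2.798]
force: [-0.5, -0.7, -0.1]
width: 0.0088
```

```bash
python3 - <<'E'
from h import *
s=snap('wrist','w13')
plan([.5692,.1893,.024],160.5,g=.45,step=30)
o=arm.get_obs(); p=np.array(o['eef_pos'])
# hinge-frame: start pinch radius & arc
th=np.radians(-19.5);bx=np.array([np.cos(th),np.sin(th)]);B1=np.array([.6175,.1705])
print('block x of tcp',(p[:2]-B1)@bx)
r0=np.array([-.078,.017]);prev=r0
for a in np.radians(np.arange(5,75,5)):
    c,s_=np.cos(a),np.sin(a); q=np.array([r0[0]*c+r0[1]*s_, -r0[0]*s_+r0[1]*c]); print(round(np.degrees(a)),((q-prev)*1e3).round(1),((q-r0)*1e3).round(1));prev=q
E
```

```text
at [570.1 189.4  27.5] yaw 160.31 F [-0.26 -0.92 -0.6 ] w 8.8 t 19.0 n 1
[0.45, [np.float64(0.8), np.float64(-0.4), np.float64(3.5)], np.float64(-0.19)]
block x of tcp -0.05099339009109437
5 [1.8 6.7] [1.8 6.7]
10 [2.4 6.6] [ 4.1 13.3]
15 [2.9 6.3] [ 7.1 19.6]
20 [3.5 6. ] [10.5 25.7]
25 [4.  5.7] [14.5 31.4]
30 [4.5 5.4] [19.  36.7]
35 [4.9 4.9] [23.9 41.7]
40 [5.3 4.5] [29.2 46.2]
45 [5.7 4. ] [34.9 50.2]
50 [6.  3.5] [40.9 53.7]
55 [6.3 3. ] [47.2 56.6]
60 [6.5 2.4] [53.7 59. ]
65 [6.7 1.8] [60.4 60.9]
70 [6.9 1.2] [67.3 62.1]
```

View pics/w13.png

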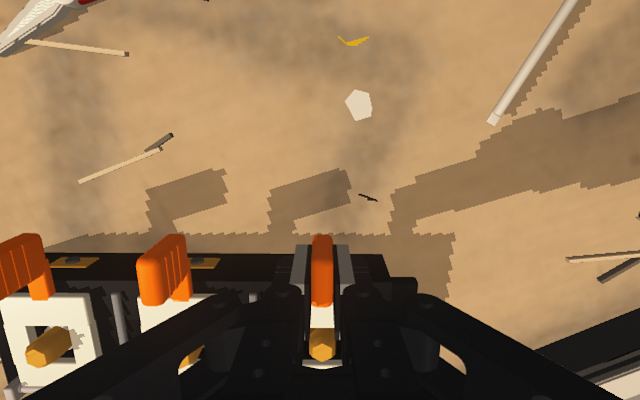

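The tab is pinched (opening 8.8 mm). I'll lift it along the hinge arc in stages.

Emit:
jog_arm --targets '[[1, [-2, 0, -7], 0], [1, [-3, 0, -6.5], 0], [1, [-3.5, 0, -6], 0], [1, [-4, 0, -6], 0]]'

```text
t: 19.5
eef_pos: [0.5815, 0.1852, 0.0519]
ee_rot: [-3.129, -0.011, 2.798]
force: [2.6, -0.8, -9.7]
width: 0.0089
```

```bash
cat >> h.py <<'E'
P0=np.array([.5701,.1894,.0275]);BX=np.array([np.cos(np.radians(-19.5)),np.sin(np.radians(-19.5))])
def arc(nextdeg,r0=(-79,22)):
    o=arm.get_obs();p=np.array(o['eef_pos']);d=np.array([(p[:2]-P0[:2])@BX,p[2]-P0[2]])*1e3
    lat=(p[:2]-P0[:2])@np.array([-BX[1],BX[0]])*1e3
    r=np.array(r0)+d; print('moved',d.round(1),'lat',lat.round(1),'radius',np.hypot(*r).round(1),np.hypot(*r0).round(1),'angle',np.degrees(np.arctan2(r[1],-r[0])-np.arctan2(r0[1],-r0[0])).round(1),'F',np.array(o['force']).round(1),'w',round(o['width']*1e3,1),'t',o['t'])
    for a in np.radians(nextdeg):
        c,s=np.cos(a),np.sin(a);q=np.array([r0[0]*c+r0[1]*s,-r0[0]*s+r0[1]*c]);print(np.degrees(a).round(),(q-r).round(1))
E
python3 - <<'E'
from h import *
arc([25,35,45])
E
```

```text
moved [12.1 24.4] lat -0.1 radius 81.4 82.0 angle 19.2 F [ 2.6 -0.8 -9.7] w 8.9 t 19.5
25.0 [4.6 7. ]
35.0 [14.8 17. ]
45.0 [26.5 25.1]
```

Emit:
jog_arm --targets '[[1, [-4.5, 0, -6.5], 0], [1, [-5, 0, -5.5], 0], [1, [-5.5, 0, -5], 0], [1, [-6, 0, -4.5], 0]]'

```text
t: 20.0
eef_pos: [0.6011, 0.1782, 0.0734]
ee_rot: [-3.128, -0.015, 2.799]
force: [-0.0, 1.8, -10.9]
width: 0.009
```

```bash
python3 - <<'E'
from h import *
arc([45,55,65])
s=snap('wrist','w14');b=snap('scene','s14')['image'][...,::-1]
cv2.imwrite('pics/14.png',np.hstack([cv2.resize(s['image'][...,::-1],(480,300)),cv2.resize(b[145:225,285:365],(300,300),interpolation=cv2.INTER_CUBIC)]))
E
```

```text
moved [33.  45.9] lat -0.2 radius 82.0 82.0 angle 40.3 F [ -0.    1.8 -10.9] w 9.0 t 20.0
45.0 [5.7 3.5]
55.0 [18.7  9.4]
65.0 [32.6 13. ]
```

View pics/14.png

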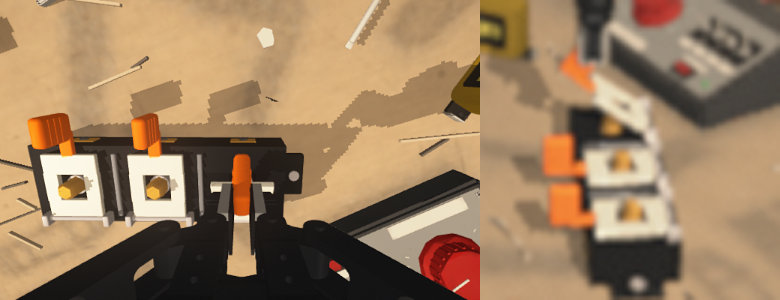

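The cap is about 40° open and following; the other two are shut. I'll continue.

Emit:
jog_arm --targets '[[1, [-6, 0, -3], 0], [1, [-6.5, 0, -3], 0], [1, [-6.5, 0, -2.5], 0], [1, [-7, 0, -2], 0]]'

```text
t: 20.6
eef_pos: [0.6245, 0.1698, 0.0844]
ee_rot: [-3.128, -0.019, 2.8]
force: [-4.6, 1.3, -5.0]
width: 0.0084
```

```bash
python3 - <<'E'
from h import *
arc([60,65,70,75])
E
```

```text
moved [57.9 56.9] lat -0.3 radius 81.7 82.0 angle 59.4 F [-4.6  1.3 -5. ] w 8.4 t 20.6
60.0 [0.7 0.5]
65.0 [7.7 2. ]
70.0 [14.8  2.8]
75.0 [21.9  3.1]
```

Emit:
jog_arm --targets '[[1, [-7, 0, -1.5], 0], [1, [-7, 0, -1], 0], [1, [0, 0, 0], 0]]'

```text
t: 20.98
eef_pos: [0.6378, 0.165, 0.0872]
ee_rot: [-3.128, -0.022, 2.8]
force: [-4.9, 1.4, -7.5]
width: 0.0087
```

```bash
python3 - <<'E'
from h import *
arc([70,75])
s=snap('wrist','w15');b=snap('scene','s15')['image'][...,::-1]
t=snap('top','t15')
cv2.imwrite('pics/15.png',np.hstack([cv2.resize(s['image'][...,::-1],(480,300)),cv2.resize(b[145:225,285:365],(300,300),interpolation=cv2.INTER_CUBIC)]))
arc([])
E
```

```text
moved [71.9 59.7] lat -0.4 radius 82.0 82.0 angle 69.5 F [-4.9  1.4 -7.5] w 8.7 t 20.975
70.0 [0.7 0. ]
75.0 [7.9 0.3]
moved [71.7 59.7] lat -0.3 radius 82.0 82.0 angle 69.3 F [-4.4  2.1 -7. ] w 8.6 t 21.125
```

View pics/15.png

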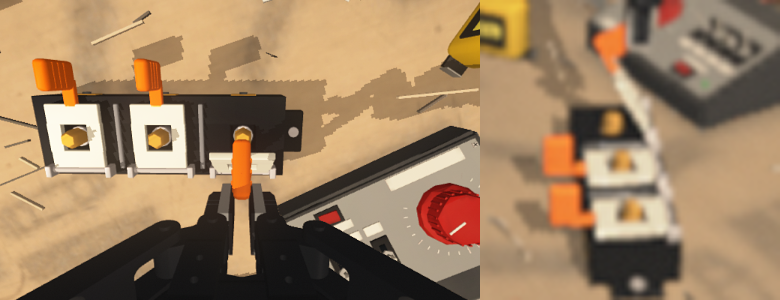

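View pics/s15.png

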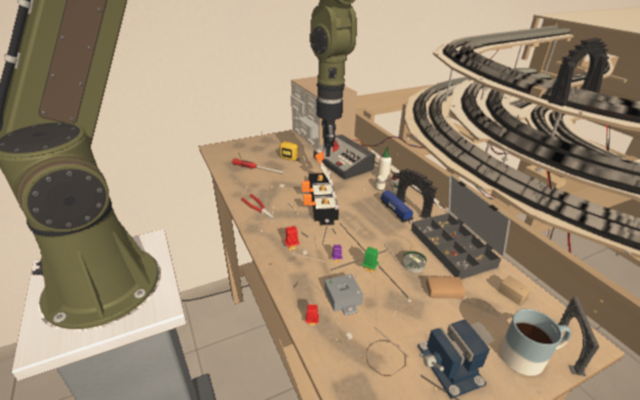

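The cap is about 69° open and held, the other two caps are shut, and the plug stands away from the socket. I'll hand in.

```bash
python3 - <<'E'
from h import *
s=load('s15')
arc([])
print('plug-socket dist', np.hypot(.430-.4687,-.0575+.2547))
arm.close_job()
E
```

```text
moved [71.7 59.7] lat -0.3 radius 82.0 82.0 angle 69.3 F [-4.4  2.1 -7. ] w 8.6 t 21.125
plug-socket dist 0.20096151372837534
the job is handed in; nothing more can be done
```

The job is done and handed in at about 21 s, with the arm still holding the left cap open.

- **Plug:** I pulled the red plug from its socket and stood it upright on the bench, about 0.20 m from the socket (centre to centre).
- **Bolts:** The middle bolt held firm at 12 N. The left bolt (bolt 1) gave about 6 mm at 1–2 N, then stopped hard at 11 N, so it is the loose one and is fully down. I did not tap the right bolt, as the loose one had already been found.
- **Cap:** I lifted the left cap by its tab to about 69°, worked out from the gripper's path; its stop is at 86°. In the last pictures the tab is still gripped, with the opening at 8.6 mm.
- **Other things:** The other two caps are shut, and nothing else on the bench looks moved. I judged this by eye and did not measure each item.

**Checks that disagreed:**
- The real fingertips were about 22 mm above the reported TCP, so the plug was gripped nearer its top than planned. I used the contact heights and pictures instead for the bolt and tab steps.
- The green socket lamp still looked lit after the plug came out.
- A steady force of 7–8 N remains on the tool while it holds the cap, more than the 2–4 N the spring alone should give. I did not find the cause; it may come from the lift path not matching the hinge arc exactly.

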